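# Third hand at the bench clamp: hold a bone blank to the fixed jaw

## Task

Lay the scribed bone blank flat on the wooden packing block in the open bench clamp, midway along the jaws, with its straight sawn edge flat against the fixed jaw (the one without the screw), and keep it pressed there with a steady sideways push of about 10 newtons so that I can wind the moving jaw up to it. Never push harder than 25 newtons, or the edge bruises. The job finishes while you are still holding the blank and pushing: do not let go, and leave the tin, dish, dividers and bow drill where they are.

Things in the scene. Friction and masses are not known exactly. Their poses are not given: they have to be found in the camera images.
- blank: Loose flat piece of pale bone, 35 g, three button circles scribed on top: 52 (x) x 36 (y) x 10 mm (z). Origin at the underside, midway. Straight sawn edge at y = -18 mm; the opposite edge bows, from y = +12 at the corners to +18 mm in the middle. Ends at x = +-26 mm are flat, parallel: gripped there about y = 0, closing along x, both long edges stay free and the fingers clear the jaws.
- straight_edge (a point): Lower border of the blank's straight sawn edge, at its middle (blank frame: x 0, y -18 mm, z 0); axes as the blank's.
- jaw_seat (a point): On the fixed jaw's working face, midway along it, at the height of the packing block's top (44 mm above the bench). x along the jaw, +y square out of the face towards the moving jaw and screw, z up. The finished place of straight_edge, all axes alike: the blank is pushed towards -y.
- clamp: Cast iron clamp bolted to the bench; place and angle vary. Origin on the bench below the middle of the fixed jaw's face; axes as jaw_seat. Bed top z = 30 mm; on it, fixed, a wooden packing block x +-18, y 2 to 32, top z = 44 mm, so the blank's ends overhang it and fingertips have room beside it. Jaw tops z = 50 mm. Lugs to x = +-68 mm, under 17 mm high; nut bracket y 125 to 153, top z = 57 mm.
- fixed_jaw: Steel plate on the fixed jaw, rigid: 90 mm long (x), y -7.5 to 0, z 30 to 50 mm; origin and axes as clamp.
- moving_jaw: Moving jaw with screw and brass tommy bar, too stiff to push. Axes as the clamp's; origin at bench height below its working face, 52 to 66 mm from the fixed jaw's face. Block 32 mm thick, 90 mm wide, top z = 50 mm; the screw runs to +y with the tommy bar 177 mm from the origin, 60 mm to either side, up to z = 68 mm.
- tin: Squat open tin of round bone blanks, 90 mm across, 36 mm high; origin at the centre of the underside. Leave alone.
- dish: Chipped white enamel dish, 132 mm across, 27 mm high; origin at the centre of the underside. Leave alone.
- dividers: Steel dividers lying flat, 180 mm long (points towards its +x, 150 mm from the origin), 60 mm wide at the points, 10 mm high. Leave alone.
- bow_drill: Bow drill lying flat, 460 mm along its x (walnut handle at -x), 160 mm across at the spindle (50 mm to +y, 115 mm to -y), 27 mm high. Leave alone.
Things that resemble listed ones, but are neither listed nor needed, are in the scene too. Leave any red look-alike of the blank alone.

How it is judged (in metres and radians):
On the way, in this order (a step that is already met when the one before it is completed fails the run):
1. the blank is picked up by the gripper, clear of the bench (height (world z) of blank above 0.02 m and contact force between blank and the fingers above 1 N), for 0.1 s.
2. the blank lies on the packing, pressed to the fixed jaw with 5 to 16 N (z of straight_edge in the frame of jaw_seat between -0.002 and 0.002 m and contact force between blank and fixed_jaw between 5 and 16 N), for 0.5 s.
At the end, for the whole second after the job is handed in: Through the last second the gripper holds the still blank, flat (0.06 rad) at the packing top's height (2 mm), straight edge on the fixed jaw's face (2 mm, 0.06 rad), within 10 mm of the jaw's middle, pressed on it with 5 to 16 N, clear of the moving jaw (all of step 2 and contact force between blank and the fingers above 3 N and contact force between blank and moving_jaw below 0.3 N and x of straight_edge in the frame of jaw_seat between -0.01 and 0.01 m and y of straight_edge in the frame of jaw_seat between -0.002 and 0.002 m and angle between the x axis of blank and the x axis of jaw_seat, either way round below 0.06 rad and angle between blank's own z axis and vertical below 0.06 rad and linear speed of blank below 0.01 m/s); the arm keeps its last pose, push and grip.
It fails at once if the blank is pressed against the fixed jaw with more than 25 N (contact force between blank and fixed_jaw above 25 N).
It fails at once if the tin is moved by more than 20 mm (distance of tin from where it was at the start of the episode above 0.02 m).
It fails at once if the dish is moved by more than 20 mm (distance of dish from where it was at the start of the episode above 0.02 m).
It fails at once if the dividers are moved by more than 20 mm (distance of dividers from where it was at the start of the episode above 0.02 m).
It fails at once if the bow drill is moved by more than 20 mm (distance of bow_drill from where it was at the start of the episode above 0.02 m).
It also fails if it takes over 42 s, if anything falls off the work surface, if the arm or the gripper's body presses on something with over 40 N, if the wrist force passes 120 N, or if a joint passes its speed limit or range.

## Robot

A 6-joint arm with a two-finger parallel gripper is mounted at the origin on the work surface. World frame = base frame: x ahead of the robot, y to its left, z up, the work surface at z = 0. Lengths are in mm, angles in degrees, forces in N, time in s.
With the tool pointing down it reaches from about 350 to 850 mm from the base axis. Payload 8.1 kg.
Tool frame: the origin (TCP) lies midway between the tips of the shut fingers; the grasp point (between the pads) lies 19 mm behind it; z points along the fingers, y is the line along which they close (so a half turn about z gives the same grasp; the last joint's range is limited). The gripper opens to 85 mm and grips with 20 to 120 N. Pads are 22 mm wide; open, the fingers measure 114 mm over their backs; the gripper's body (76 mm by 85 mm) begins 54 mm behind the grasp point. The pads swing forward as they close: fully open they stand 13 mm farther back than shut.
Start: joints at [70.279, 7.471, 85.268, -0, 87.261, -4.893], TCP at [153.53, 580.029, 194.992] pointing down, gripper open.
Joint ranges: [-169.43, 169.43], [-51.17, 129.36], [1.28, 143.12], [-76.62, 256.62], [0, 156.53], [-152.29, 152.29]. Speed limits (degrees/s): [136.94, 136.94, 159.86, 180, 180, 180].

## Interface

Orientations are given as [roll, pitch, yaw] about the fixed x, y, z axes, in that order (R = Rz(yaw) Ry(pitch) Rx(roll)).
In Python, from bench import r gives the robot as it stands. The module is installed in compiled form; this text tells all that it offers.
- The arm moves only by the tool jog_arm, never from a script. Its argument "rows" is a list of rows, each a list of 2 entries, a list of its own where there are three numbers: the shift along the tool's x, y, z in mm, then the turn, a rotation vector about the tool's x, y, z in rad. A call has 1 to 10 rows; each row is the pose to reach, as a shift and turn from the pose commanded when the call began, along the tool's axes at that moment; what a row does not reach only later rows make up. A row lasts 1/10 s, in which the tool goes at most 50 mm and 8.59 degrees, less where a joint would pass 70% of its speed; a pose out of reach is approached as far as the arm can. A call with a gripper value outside its range is refused whole. "grip" is the finger opening in mm, from 0 to 85.4, set as the call begins (left out, the last holds). The fingers move at their own pace and stop on an object; "force" is the grip in N (left out, the last holds). Time passes only in rows, so rows that repeat a pose let the fingers close. It gives the time, the measured TCP pose, the force, the opening and the grip force at its end, in the units of the state.
- r.sense(): the state, without advancing time (a new reading comes with each control period).
- r.snapshot(name): name is "scene" or "top" or "wrist"; returns (picture, depth): 384x512x3 uint8, blue, green, red; 384x512 float32, mm along the optical axis (not along the pixel's ray), 0 where there is no reading.
- r.camera_params(name): a dict with "fx", "fy", "cx", "cy" (pixels), "dist_coeffs" ([k1, k2, p1, p2, k3] as OpenCV has them; the pictures are not rectified), "pose" (4x4, takes a point from camera to world coordinates); the wrist camera has in their place "tool_from_camera" (4x4, takes a point from camera to tool coordinates, whose origin is the TCP and whose axes are the flange's). Camera axes: x right, y down, z forward; pixel columns grow to the right and rows downward; lengths in mm; the calibration is good to about 2 mm. A picture is of the moment at which its call begins: read the wrist's pose just before it. camera_params takes no time and is no camera call.
- r.hand_in(): hands the job in; it is judged then, once.
The state is a dict: "time": time; "joint_pos": joint angles; "qd": joint speeds; "joint_efforts": joint torques, N m; "tool_pos": TCP position; "tcp_rot": TCP orientation; "ft_force": force on the tool from outside, world axes, zero at the start; "wrist_torque": the same for the moment, N m; "finger_gap": finger opening in mm; "grip_force": force on a finger pad.
Only numpy, scipy, OpenCV 4.12 (cv2) and the standard library are available. Lean on these libraries where they do the work, as an engineer would, in place of code of your own. Each camera call takes 0.05 s, during which the arm holds its last target. There are 200 camera calls.

## Working session

There is one attempt and no reset: what is moved stays moved. The work goes in short steps, Python scripts to look and compute and a tool call to move; the robot and the scene stay as the last step left them, time stands still between calls to the robot, and variables do not carry over. Pictures are saved under pics/ and viewed, at most 10 in all, crops included, and the job is handed in when it is done.

Besides the shell and the picture viewer there is one more tool, called after "Emit:" as name(argument=value, ...), one argument or row to a line, values as JSON. jog_arm: Moves the arm, as the interface text tells. Its arguments: {"type":"object","properties":{"rows":{"type":"array"},"grip":{"type":"number"},"force":{"type":"number"}},"required":["rows"]}

```bash
mkdir -p pics; cat > h.py <<'E'
import numpy as np, cv2
from bench import r
from scipy.spatial.transform import Rotation as R
def rays(name,px,T=None):
    c=r.camera_params(name); K=np.array([[c['fx'],0,c['cx']],[0,c['fy'],c['cy']],[0,0,1]])
    n=cv2.undistortPoints(np.float64(px).reshape(-1,1,2),K,np.array(c['dist_coeffs'])).reshape(-1,2)
    P=np.array(c['pose']) if T is None else T@np.array(c['tool_from_camera'])
    d=np.c_[n,np.ones(len(n))]@P[:3,:3].T
    return P[:3,3],d
def onplane(name,px,z,T=None):
    o,d=rays(name,px,T); return o+d*((z-o[2])/d[:,2])[:,None]
def toolT():
    s=r.sense(); T=np.eye(4); T[:3,:3]=R.from_euler('xyz',s['tcp_rot'],degrees=True).as_matrix(); T[:3,3]=s['tool_pos']; return T
E
python3 - <<'E'
from h import *
print(r.sense())
for n in('top','scene'):
    p,d=r.snapshot(n); cv2.imwrite(f'pics/{n}0.png',p); np.save(f'{n}0.npy',d)
    c=r.camera_params(n); print(n,np.round(c['pose'],2).tolist(),c['fx'])
a=cv2.imread('pics/top0.png');cv2.imwrite('pics/top0b.png',cv2.resize(a,(800,600),interpolation=cv2.INTER_CUBIC))
E
```

```text
{'time': 0.0, 'joint_pos': array([ 7.02788323e+01,  7.51465303e+00,  8.53317585e+01, -1.28911306e-03,
        8.72624080e+01, -4.89302226e+00]), 'qd': array([-0.01941513, -0.01699245, -0.00506595, -0.03957342, -0.02996607,
        0.01474491]), 'joint_efforts': array([ 1.17116208e-03, -5.69368708e+01, -5.00575054e+01,  2.23066795e-04,
        1.42144339e-02, -2.72364582e-05]), 'tool_pos': array([153.32152096, 579.41502461, 193.92549754]), 'tcp_rot': array([-1.79891467e+02, -7.99898554e-03,  1.65171910e+02]), 'ft_force': array([-0.01698422,  0.13921694,  0.51974494]), 'wrist_torque': array([-0.03929065,  0.02129564,  0.03415809]), 'grip_force': 0.0, 'finger_gap': 85.63028572638292}
top [[0.01, -0.98, 0.18, 367.62], [-1.0, -0.01, -0.02, -107.78], [0.02, -0.18, -0.98, 1248.7], [0.0, 0.0, 0.0, 1.0]] 453.37298788120626
scene [[-0.25, 0.75, -0.61, 1160.26], [0.97, 0.2, -0.15, 22.75], [0.01, -0.63, -0.78, 817.43], [0.0, 0.0, 0.0, 1.0]] 483.21317555542936
```

View pics/top0b.png

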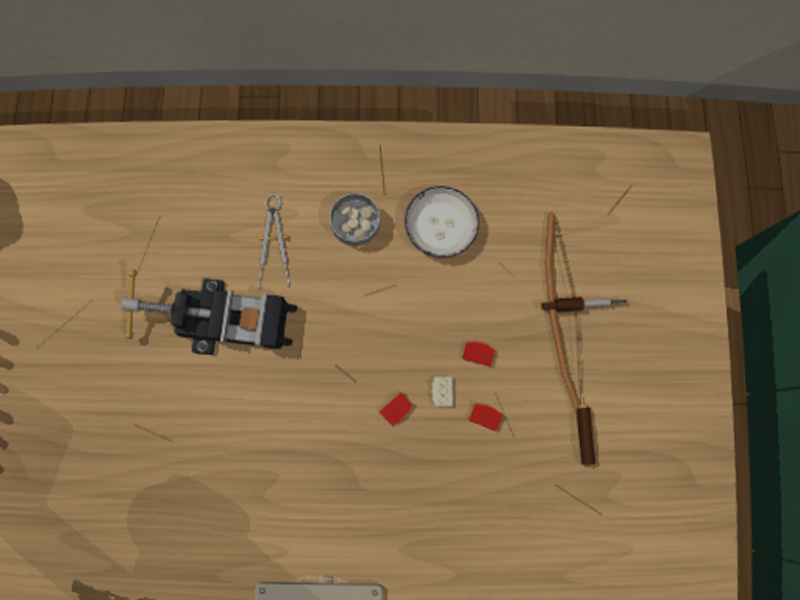

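View pics/scene0.png

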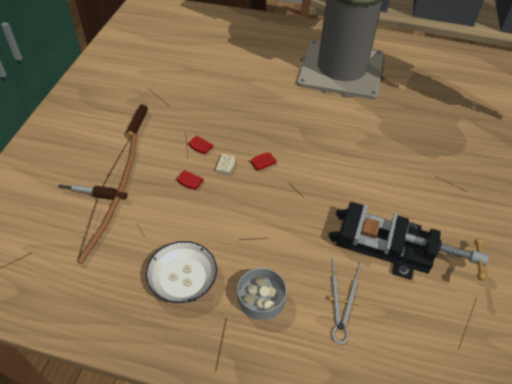

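The top view (800 px scale) shows a pale blank at (443,392) and three red look-alikes at (479,353), (397,409) and (487,417). The round pale discs are in the tin at (355,220) and the dish at (442,222). Only the pale one fits the description, since it is bone with three circles. The clamp is at (245,318), with its screw to the left and the fixed jaw to the right at about (275,322). Next I'll confirm the blank in a crop and measure.

```bash
python3 - <<'E'
from h import *
p=cv2.imread('pics/top0.png'); hsv=cv2.cvtColor(p,cv2.COLOR_BGR2HSV); d=np.load('top0.npy')
c1=cv2.resize(p[225:280,235:335],(560,308),interpolation=cv2.INTER_CUBIC)
c2=cv2.resize(p[170:235,105:205],(560,364)[:2],interpolation=cv2.INTER_CUBIC)
cv2.imwrite('pics/crop1.png',np.hstack([cv2.resize(c1,(400,220)),cv2.resize(c2,(400,260))[:220]]) if 0 else np.vstack([cv2.resize(c1,(480,264)),cv2.resize(c2,(480,312))]))
roi=np.zeros(p.shape[:2],np.uint8); roi[230:275,265:305]=1
m=((hsv[...,1]<85)&(hsv[...,2]>130)&(roi>0)).astype(np.uint8)
ct=max(cv2.findContours(m,0,cv2.CHAIN_APPROX_NONE)[0],key=cv2.contourArea)
W=onplane('top',ct.reshape(-1,2),10)
print('blank',cv2.minAreaRect(np.float32(W[:,:2])),W[:,:2].min(0),W[:,:2].max(0),cv2.contourArea(ct))
# wood packing block: orange
roi[:]=0; roi[185:225,140:180]=1
m=((hsv[...,1]>130)&(hsv[...,2]>90)&(roi>0)).astype(np.uint8)
for ct in cv2.findContours(m,0,cv2.CHAIN_APPROX_NONE)[0]:
    if cv2.contourArea(ct)<30: continue
    W=onplane('top',ct.reshape(-1,2),44); print('wood',cv2.minAreaRect(np.float32(W[:,:2])),ct.reshape(-1,2).mean(0))
# depth-based points of clamp
c=r.camera_params('top')
v,u=np.mgrid[170:235,110:200]; px=np.c_[u.ravel(),v.ravel()]
o,dr=rays('top',px); P=o+dr*d[v,u].ravel()[:,None]
for a,b in((46,54),):
    s=P[(P[:,2]>a)&(P[:,2]<b)]; print(len(s),cv2.minAreaRect(np.float32(s[:,:2])),s.min(0),s.max(0))
E
```

```text
blank ((439.3899230957031, -210.03042602539062), (51.92122268676758, 35.669036865234375), 0.020196693018078804) [ 413.42593194 -227.85580656] [ 465.35684647 -192.19174832] 226.0
wood ((559.920166015625, 126.0029296875), (28.81820297241211, 33.43533706665039), 82.97235870361328) [159.175 203.85 ]
852 ((565.2089233398438, 165.22422790527344), (191.4389190673828, 87.75872802734375), 83.53590393066406) [512.27028712  66.76171997  46.03336975] [606.7740201  259.56517602  53.99331683]
```

View pics/crop1.png

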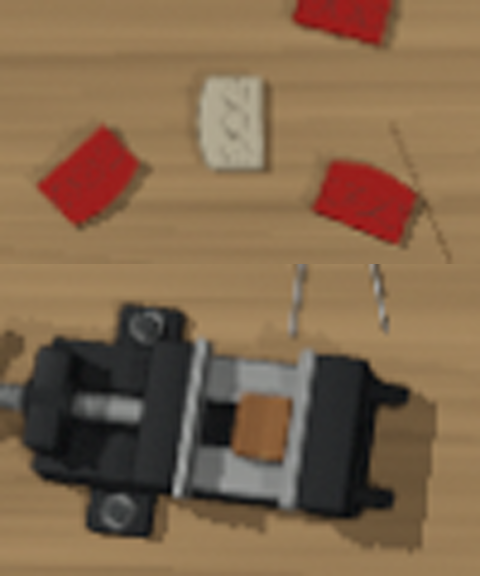

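The crop confirms the pale blank at crop (235,122), with three circles on it, its sawn edge facing right (world -y) and its bow to the left. The clamp's fixed jaw is also on the right, so the blank needs only a small turn (clamp yaw is about -6.7°). I'll pass above the clamp first for a closer wrist look.

```bash
cat > m.py <<'E'
from h import *
def T(x,y,z,yaw):
    M=np.eye(4);M[:3,:3]=R.from_euler('xyz',[180,0,yaw],degrees=True).as_matrix();M[:3,3]=x,y,z;return M
def go(a,b):
    D=np.linalg.inv(T(*a))@T(*b); print(b,np.round(D[:3,3],1).tolist(),np.round(R.from_matrix(D[:3,:3]).as_rotvec(),4).tolist())
E
python3 - <<'E'
from m import *
print(np.round(r.camera_params('wrist')['tool_from_camera'],2).tolist(), r.camera_params('wrist')['fx'])
a=(153.53,580.03,194.99,165.17)
go(a,(480,130,260,83.3))
E
```

```text
[[0.0, -0.96, -0.29, 75.21], [1.0, 0.0, -0.0, 0.3], [0.0, -0.29, 0.96, -178.78], [0.0, 0.0, 0.0, 1.0]] 311.347411967939
(480, 130, 260, 83.3) [-430.8, -351.5, -65.0] [0.0, -0.0, 1.4289]
```

```bash
python3 - <<'E'
from m import *
a=(153.53,580.03,194.99,165.17)
go(a,(560,150,240,83.3))
E
```

```text
(560, 150, 240, 83.3) [-503.0, -311.7, -45.0] [0.0, -0.0, 1.4289]
```

Emit:
jog_arm(
  rows=[
    [[-503,-311.7,-45],[0,0,1.4289]],
    [[-503,-311.7,-45],[0,0,1.4289]],
    [[-503,-311.7,-45],[0,0,1.4289]],
    [[-503,-311.7,-45],[0,0,1.4289]],
    [[-503,-311.7,-45],[0,0,1.4289]],
    [[-503,-311.7,-45],[0,0,1.4289]],
    [[-503,-311.7,-45],[0,0,1.4289]],
    [[-503,-311.7,-45],[0,0,1.4289]],
    [[-503,-311.7,-45],[0,0,1.4289]],
    [[-503,-311.7,-45],[0,0,1.4289]],
  ],
)

```text
time: 1.1
tool_pos: [496.9, 215.9, 232.8]
tcp_rot: [-180.0, 0.0, 83.0]
ft_force: [0.5, 0.5, 0.3]
finger_gap: 85.7
grip_force: 0.0
```

Emit:
jog_arm(
  rows=[
    [[-59,71,-7],[0,0,0]],
    [[-59,71,-7],[0,0,0]],
    [[-59,71,-7],[0,0,0]],
    [[-59,71,-7],[0,0,0]],
    [[-59,71,-7],[0,0,0]],
  ],
)

```text
time: 1.6
tool_pos: [558.9, 151.5, 239.4]
tcp_rot: [-179.9, -0.0, 83.3]
ft_force: [-0.1, -0.3, 0.3]
finger_gap: 85.1
grip_force: 0.0
```

```bash
python3 - <<'E'
from h import *
T=toolT(); np.save('T1.npy',T); p,d=r.snapshot('wrist'); s=r.sense(); print(s['tool_pos'],s['tcp_rot'],s['qd'].round(2))
cv2.imwrite('pics/w1.png',p); np.save('w1.npy',d)
E
```

```text
[558.80501133 151.8153429  239.59635077] [-1.79954773e+02 -5.96662992e-03  8.33762889e+01] [ 0.61 -0.38  0.04 -0.11 -0.16 -0.04]
```

View pics/w1.png

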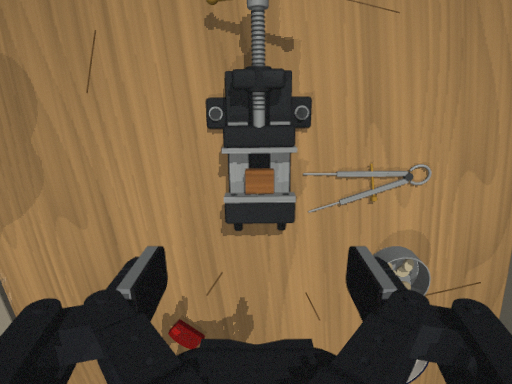

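The wrist view shows the fixed jaw bar at rows 195-203 and cols 225-295, the wood packing at (259,181), and the moving jaw's bar at row 149. Now I'll fit these.

```bash
python3 - <<'E'
from m import *
p=cv2.imread('pics/w1.png'); T1=np.load('T1.npy'); g=cv2.cvtColor(p,cv2.COLOR_BGR2GRAY).astype(float); hsv=cv2.cvtColor(p,cv2.COLOR_BGR2HSV)
print(g[160:208:1,260].astype(int).tolist()); print(g[160:208,235].astype(int).tolist())
gy=np.diff(g,axis=0)
def edge(r0,r1,c0,c1,sgn,z):
    pts=[]
    for c in range(c0,c1):
        w=np.clip(sgn*gy[r0:r1,c],0,None); k=w.argmax(); lo,hi=max(k-1,0),k+2
        pts.append((c,r0+0.5+np.average(np.arange(lo,min(hi,len(w))),weights=w[lo:hi]+1e-6)))
    W=onplane('wrist',pts,z,T1)[:,:2]
    vx,vy,x0,y0=cv2.fitLine(np.float32(W),cv2.DIST_HUBER,0,.1,.01).ravel()
    return round(float(np.degrees(np.arctan(vy/vx))),2),(round(float(x0),1),round(float(y0),1)),W[:,0].min().round(1),W[:,0].max().round(1)
print('fixed back edge',edge(197,207,230,291,-1,50))
print('moving lip top',edge(144,150,230,291,1,50)); print('moving lip bot',edge(148,156,230,291,-1,50))
m=((hsv[...,1]>120)&(hsv[...,2]>80)).astype(np.uint8); m[:160]=0;m[200:]=0;m[:,:238]=0;m[:,282:]=0
ct=max(cv2.findContours(m,0,cv2.CHAIN_APPROX_NONE)[0],key=cv2.contourArea);W=onplane('wrist',ct.reshape(-1,2),44,T1)[:,:2]
print(cv2.boundingRect(ct),cv2.minAreaRect(np.float32(W)))
m=((hsv[...,1]<60)&(g>90)).astype(np.uint8); m[:193]=0;m[206:]=0;m[:,:215]=0;m[:,305:]=0
ys,xs=np.nonzero(m); print('bar cols',xs.min(),xs.max(),onplane('wrist',[(xs.min(),200),(xs.max(),200)],50,T1).round(1))
d=np.load('w1.npy');P=onplane('wrist',[(260,199)],50,T1);print(d[181,260],d[199,260])
E
```

```text
[27, 19, 30, 27, 18, 30, 20, 27, 44, 63, 84, 96, 101, 98, 94, 89, 92, 96, 96, 95, 94, 95, 94, 99, 101, 106, 104, 99, 98, 100, 104, 102, 99, 76, 65, 85, 106, 135, 140, 141, 141, 140, 93, 39, 41, 39, 42, 37]
[101, 101, 129, 144, 144, 145, 142, 143, 144, 142, 141, 143, 145, 143, 143, 140, 143, 144, 144, 144, 146, 140, 132, 126, 128, 126, 128, 129, 131, 127, 130, 129, 117, 83, 55, 69, 88, 131, 142, 143, 140, 141, 128, 74, 38, 42, 44, 47]
fixed back edge (-6.16, (551.6, 102.5), np.float64(519.6), np.float64(594.1))
moving lip top (-5.73, (564.0, 170.1), np.float64(529.2), np.float64(600.0))
moving lip bot (-5.38, (567.9, 163.3), np.float64(528.3), np.float64(599.5))
(245, 169, 29, 25) ((558.6808471679688, 127.41880798339844), (30.808609008789062, 35.03327178955078), 83.34198760986328)
bar cols 224 295 [[512.7 109.9  50. ]
 [600.5  99.7  50. ]]
388.21503 387.6265
```

```bash
python3 - <<'E'
from m import *
s=r.sense();print(s['tool_pos'])
go((559.5,150.5,240.3,83.3),(439.4,-210,120,90))
E
```

```text
[558.80501133 151.8153429  239.59635077]
(439.4, -210, 120, 90) [-372.1, -77.2, 120.3] [-0.0, 0.0, -0.1169]
```

Emit:
jog_arm(
  rows=[
    [[-372,-77,120],[0,0,-0.117]],
    [[-372,-77,120],[0,0,-0.117]],
    [[-372,-77,120],[0,0,-0.117]],
    [[-372,-77,120],[0,0,-0.117]],
    [[-372,-77,120],[0,0,-0.117]],
    [[-372,-77,120],[0,0,-0.117]],
    [[-372,-77,120],[0,0,-0.117]],
    [[-372,-77,120],[0,0,-0.117]],
    [[-372,-77,120],[0,0,-0.117]],
    [[-372,-77,120],[0,0,-0.117]],
  ],
  grip=68,
)

```text
time: 2.65
tool_pos: [439.3, -209.2, 119.6]
tcp_rot: [-180.0, -0.0, 89.9]
ft_force: [0.6, 0.3, 0.9]
finger_gap: 68.1
grip_force: 0.0
```

```bash
python3 - <<'E'
from h import *
T=toolT(); p,d=r.snapshot('wrist'); s=r.sense(); print(s['tool_pos'],s['tcp_rot'],s['qd'].round(2),s['finger_gap'])
cv2.imwrite('pics/w2.png',p)
hsv=cv2.cvtColor(p,cv2.COLOR_BGR2HSV)
m=((hsv[...,1]<70)&(hsv[...,2]>150)).astype(np.uint8)
for ct in cv2.findContours(m,0,cv2.CHAIN_APPROX_NONE)[0]:
    if cv2.contourArea(ct)<800: continue
    W=onplane('wrist',ct.reshape(-1,2),10,T)[:,:2]; print(cv2.boundingRect(ct),cv2.minAreaRect(np.float32(W)))
E
```

```text
[ 440.01046233 -208.61935951  120.11905081] [ 1.79976959e+02 -2.55818239e-02  9.00305931e+01] [ 1.63 -0.26 -0.62 -0.03  0.11  0.01] 68.00294965858996
(230, 161, 53, 36) ((438.3295593261719, -208.09031677246094), (34.467987060546875, 50.39530944824219), 89.92839050292969)
```

View pics/w2.png

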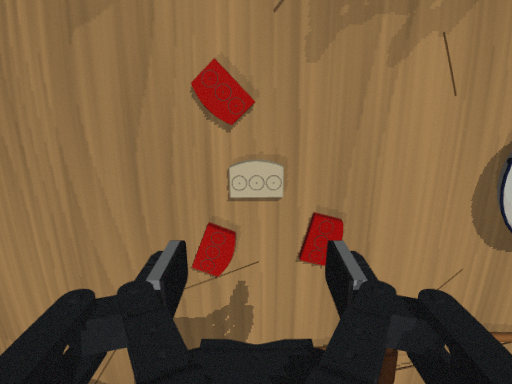

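The blank sits at (256,180), square to the tool and centred between the fingers, with the red pieces clear of the finger paths. I'll descend now.

Emit:
jog_arm(
  rows=[
    [[1,0,40],[0,0,0]],
    [[1,0,80],[0,0,0]],
    [[1,0,105],[0,0,0]],
    [[1,0,113],[0,0,0]],
    [[1,0,116],[0,0,0]],
    [[1,0,118],[0,0,0]],
    [[1,0,118],[0,0,0]],
  ],
)

```text
time: 3.4
tool_pos: [441.2, -209.0, 3.5]
tcp_rot: [179.9, 0.1, 90.0]
ft_force: [0.1, -0.7, 0.0]
finger_gap: 68.0
grip_force: 0.0
```

Emit:
jog_arm(
  rows=[
    [[0,0,2],[0,0,0]],
    [[0,0,4.5],[0,0,0]],
    [[0,0,4.5],[0,0,0]],
  ],
  grip=56,
)

```text
time: 3.7
tool_pos: [439.8, -208.7, -2.6]
tcp_rot: [180.0, 0.0, 90.0]
ft_force: [-0.5, -0.6, -0.2]
finger_gap: 55.9
grip_force: 0.0
```

Emit:
jog_arm(
  rows=[
    [[0,0,0],[0,0,0]],
    [[0,0,0],[0,0,0]],
    [[0,0,0],[0,0,0]],
    [[0,0,0],[0,0,0]],
  ],
  grip=44,
  force=70,
)

```text
time: 4.1
tool_pos: [439.8, -208.7, -2.6]
tcp_rot: [-180.0, -0.0, 90.0]
ft_force: [-0.4, -0.1, 0.1]
finger_gap: 44.5
grip_force: 0.0
```

The gap went below 52 with no force, so the pads closed above the blank or missed it. Looking.

```bash
python3 - <<'E'
from h import *
p,d=r.snapshot('wrist'); cv2.imwrite('pics/w3.png',p)
E
```

```text
(no output)
```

View pics/w3.png

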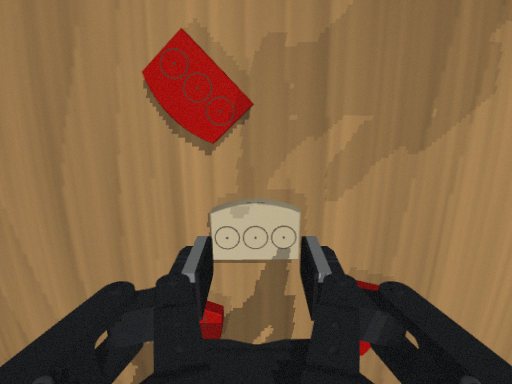

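The blank lies at cols 210-300, rows 205-262. The fingertips at (205,245) and (308,245) hang above its ends. The depth picture will give the tip height.

```bash
python3 - <<'E'
from h import *
T=toolT(); p,d=r.snapshot('wrist')
for px in [(311,238),(316,242),(306,245),(303,250),(303,255),(305,262),(312,262),(322,262),(202,240),(206,250),(255,220),(255,255),(255,150)]:
    o,dr=rays('wrist',[px],T); P=(o+dr*d[px[1],px[0]])[0]; print(px,P.round(1),(np.linalg.inv(T)@np.r_[P,1])[:3].round(1))
print(T[:3,3])
E
```

```text
(311, 238) [ 464.8 -197.3   41.9] [ 11.4  25.  -44.4]
(316, 242) [ 466.4 -197.5   45.8] [ 11.2  26.7 -48.3]
(306, 245) [ 461.4 -197.6   48.6] [ 11.1  21.6 -51.2]
(303, 250) [ 460.6 -201.4   46. ] [  7.2  20.8 -48.6]
(303, 255) [ 460.7 -204.    46.1] [  4.6  20.9 -48.6]
(305, 262) [ 460.5 -203.7   53.3] [  5.   20.8 -55.9]
(312, 262) [ 461.5 -197.6   64. ] [ 11.1  21.7 -66.6]
(322, 262) [ 465.5 -197.6   64.2] [ 11.1  25.8 -66.7]
(202, 240) [ 413.6 -197.    44.7] [ 11.7 -26.2 -47.3]
(206, 250) [ 416.7 -197.7   53.2] [ 11.  -23.1 -55.8]
(255, 220) [ 438.1 -201.4    8.7] [  7.3  -1.6 -11.3]
(255, 255) [ 438.1 -223.5    9.7] [-14.8  -1.6 -12.3]
(255, 150) [ 438.2 -162.3   -0.8] [46.4 -1.6 -1.8]
[ 439.76169227 -208.66893541   -2.57631798]
```

```bash
python3 - <<'E'
from h import *
def f(d,T,lab):
    v,u=np.mgrid[0:384,0:512]; o,dr=rays('wrist',np.c_[u.ravel(),v.ravel()],T); P=o+dr*d.ravel()[:,None]
    Q=(P-T[:3,3])@T[:3,:3]; k=(d.ravel()>0)&(Q[:,2]<-20)&(P[:,2]>15)
    for s in(1,-1):
        q=Q[k&(s*Q[:,1]>5)&(abs(Q[:,1])<60)]; i=np.argsort(-q[:,2]); print(lab,s,q[i[[5,20,60,150]]].round(1).tolist())
T1=np.load('T1.npy'); d1=np.load('w1.npy')
v,u=np.mgrid[0:384,0:512]; o,dr=rays('wrist',np.c_[u.ravel(),v.ravel()],T1); P=o+dr*d1.ravel()[:,None]; Q=(P-T1[:3,3])@T1[:3,:3]
q=Q[(d1.ravel()>0)&(d1.ravel()<250)&(v.ravel()>230)]; i=np.argsort(-q[:,2]); print('w1',q[i[[5,20,60,150,400]]].round(1).tolist())
T=toolT(); p,d=r.snapshot('wrist'); f(d,T,'now'); s=r.sense(); print(s['joint_pos'].round(2),s['tool_pos'],s['finger_gap'])
E
```

```text
w1 [[3.7, 42.1, -49.3], [-6.7, -43.7, -49.7], [1.9, 41.9, -50.7], [-3.6, 41.5, -52.2], [-7.6, 41.5, -55.3]]
now 1 [[-6.7, 20.8, -39.1], [2.9, 20.7, -40.3], [-6.2, 20.8, -42.9], [11.7, 22.8, -46.2]]
now -1 [[4.8, -23.0, -38.5], [6.5, -22.7, -39.7], [11.1, -28.9, -42.6], [7.3, -35.2, -45.8]]
[-31.42   1.22 113.64  -0.    65.13 -31.42] [ 439.76726583 -208.66813334   -2.5855844 ] 44.02250788796268
```

Two depth pictures agree. The fingertips stand about 38 mm behind the reported TCP at gap 44, and 49 mm at gap 85. So the stated TCP lies about 36 mm beyond the real shut tips, and I'll go by the measured tips. Open, go lower, and check.

Emit:
jog_arm(
  rows=[
    [[0,0,0],[0,0,0]],
    [[0,0,0],[0,0,0]],
    [[0,0,0],[0,0,0]],
    [[0,0,10],[0,0,0]],
    [[0,0,20],[0,0,0]],
    [[0,0,28],[0,0,0]],
    [[0,0,32],[0,0,0]],
    [[0,0,32],[0,0,0]],
  ],
  grip=62,
)

```text
time: 5.05
tool_pos: [438.8, -208.1, -35.8]
tcp_rot: [-179.9, -0.1, 90.0]
ft_force: [-0.3, -0.7, 0.2]
finger_gap: 62.2
grip_force: 0.0
```

```bash
python3 - <<'E'
from h import *
T=toolT(); p,d=r.snapshot('wrist'); cv2.imwrite('pics/w4.png',p)
v,u=np.mgrid[0:384,0:512]; o,dr=rays('wrist',np.c_[u.ravel(),v.ravel()],T); P=o+dr*d.ravel()[:,None]
Q=(P-T[:3,3])@T[:3,:3]; k=(d.ravel()>0)&(abs(Q[:,0])<13)&(abs(Q[:,1])<45)&(abs(Q[:,1])>27)
for s in(1,-1):
    q=P[k&(s*Q[:,1]>0)&(P[:,2]>3.5)]; i=np.argsort(q[:,2]); print(s,len(q),q[i[[5,20,60,150]]].round(1).tolist())
print(T[:3,3])
E
```

```text
1 3608 [[468.9, -216.1, 6.2], [468.7, -208.2, 7.1], [468.7, -200.0, 9.5], [468.8, -202.2, 12.3]]
-1 3243 [[406.7, -202.1, 6.4], [406.9, -202.2, 7.3], [406.8, -202.1, 9.6], [406.8, -202.8, 12.2]]
[ 438.81719065 -208.08712032  -35.83473134]
```

View pics/w4.png

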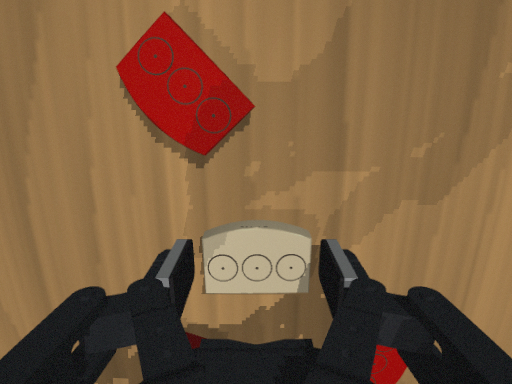

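The tips now straddle the blank (cols 202-312), about 6 mm above the bench. I'll go down 2.5 mm more and close.

Emit:
jog_arm(
  rows=[
    [[0,0,2.5],[0,0,0]],
    [[0,0,2.5],[0,0,0]],
    [[0,0,2.5],[0,0,0]],
    [[0,0,2.5],[0,0,0]],
    [[0,0,2.5],[0,0,0]],
    [[0,0,2.5],[0,0,0]],
  ],
  grip=44,
  force=70,
)

```text
time: 5.7
tool_pos: [440.4, -209.1, -35.7]
tcp_rot: [179.9, 0.0, 90.0]
ft_force: [-4.2, 2.7, 10.0]
finger_gap: 49.4
grip_force: 71.7
```

Emit:
jog_arm(
  rows=[
    [[0,0,-10],[0,0,0]],
    [[0,0,-30],[0,0,0]],
    [[0,0,-65],[0,0,0]],
    [[0,0,-100],[0,0,0]],
    [[0,0,-100],[0,0,0]],
    [[0,0,-100],[0,0,0]],
  ],
)

```text
time: 6.3
tool_pos: [440.9, -209.4, 64.5]
tcp_rot: [179.8, 0.1, 90.0]
ft_force: [-1.1, 0.0, -1.0]
finger_gap: 49.5
grip_force: 73.1
```

```bash
python3 - <<'E'
from h import *
T=toolT(); p,d=r.snapshot('wrist'); cv2.imwrite('pics/w5.png',p[180:340,130:390])
hsv=cv2.cvtColor(p,cv2.COLOR_BGR2HSV)
m=((hsv[...,1]<70)&(hsv[...,2]>120)).astype(np.uint8)
for ct in cv2.findContours(m,0,cv2.CHAIN_APPROX_NONE)[0]:
    if cv2.contourArea(ct)<1500: continue
    mk=np.zeros_like(m); cv2.drawContours(mk,[ct],0,1,-1); mk=cv2.erode(mk,np.ones((7,7)))
    v,u=np.nonzero(mk); o,dr=rays('wrist',np.c_[u,v],T); P=o+dr*d[v,u][:,None]; P=(P-T[:3,3])@T[:3,:3]
    P=P[abs(P[:,2]-np.median(P[:,2]))<4]
    A=np.c_[P[:,:2],np.ones(len(P))]; co=np.linalg.lstsq(A,P[:,2],rcond=None)[0]
    zt=np.median(P[:,2]); W=onplane('wrist',ct.reshape(-1,2),T[2,3]-zt,T); Q=(W-T[:3,3])@T[:3,:3]
    print(cv2.boundingRect(ct),'z',zt,'tilt deg',np.degrees(co[:2]).round(2),'rect tool xy',cv2.minAreaRect(np.float32(Q[:,:2])),Q[:,:2].min(0),Q[:,:2].max(0))
print(r.sense())
E
```

```text
(202, 219, 109, 73) z -45.62005355332825 tilt deg [0.85 0.11] rect tool xy ((2.2110748291015625, -1.0828819274902344), (38.756011962890625, 50.69342803955078), 0.26012519001960754) [-17.09915405 -26.51246057] [21.58788605 24.3081443 ]
{'time': 6.35, 'joint_pos': array([-3.14194427e+01, -4.15131049e+00,  1.11311007e+02, -9.48256223e-04,
        7.28055070e+01, -3.14266179e+01]), 'qd': array([-0.01611544,  1.40770781,  1.31668221,  0.02252553, -0.03713201,
       -0.04816835]), 'joint_efforts': array([-9.53171606e-03, -4.46728671e+01, -4.85822940e+01, -1.64009057e-04,
       -5.47575939e-02, -2.46069618e-05]), 'tool_pos': array([ 439.81920806, -208.68197712,   63.0008158 ]), 'tcp_rot': array([1.79970780e+02, 1.89163284e-02, 9.00074504e+01]), 'ft_force': array([-0.13827216,  1.26260974, -1.70816614]), 'wrist_torque': array([ 0.00156696, -0.00660338, -0.02086927]), 'grip_force': 73.11548352241516, 'finger_gap': 49.450565706620836}
```

View pics/w5.png

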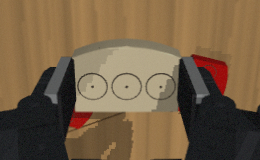

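The blank is held flat and square (tilt under 1°), its underside 35.7 mm behind the TCP and its sawn edge at tool x of about -17.2. Moving it over the clamp, 6-7 mm off the fixed jaw.

```bash
python3 - <<'E'
from m import *
go((439.4,-209,63,90),(560,134,63,83.8))
E
```

```text
(560, 134, 63, 83.8) [343.0, 120.6, 0.0] [0.0, -0.0, 0.1082]
```

Emit:
jog_arm(
  rows=[
    [[43,15,0],[0,0,0.02]],
    [[86,30,0],[0,0,0.04]],
    [[129,45,0],[0,0,0.06]],
    [[172,60,0],[0,0,0.08]],
    [[215,75.6,0],[0,0,0.1082]],
    [[258,90.7,0],[0,0,0.1082]],
    [[301,105.8,0],[0,0,0.1082]],
    [[333,117,0],[0,0,0.1082]],
    [[343,120.6,0],[0,0,0.1082]],
    [[343,120.6,0],[0,0,0.1082]],
  ],
)

```text
time: 7.35
tool_pos: [559.2, 135.4, 61.1]
tcp_rot: [-179.8, 0.0, 83.9]
ft_force: [-0.4, -0.0, -1.6]
finger_gap: 49.6
grip_force: 73.1
```

```bash
python3 - <<'E'
from h import *
r.snapshot('top');r.snapshot('top')
T=toolT(); p,d=r.snapshot('wrist'); cv2.imwrite('pics/w6.png',p); np.save('T6.npy',T); np.save('w6.npy',d)
s=r.sense(); print(s['tool_pos'],s['tcp_rot'],s['ft_force'],s['finger_gap'])
E
```

```text
[559.42707832 132.90520309  61.97779154] [-1.79902028e+02  5.68092007e-02  8.37561621e+01] [-0.39753204 -0.49818309 -0.63553268] 49.482397892465485
```

View pics/w6.png

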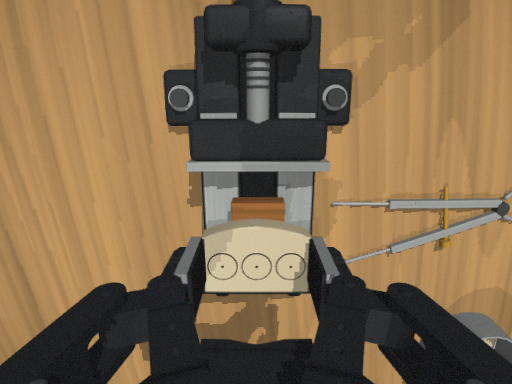

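The blank hangs over the clamp, centred on the packing (col 257 against 258), with the moving jaw's lip at rows 162-171. A quick check of the gap and angle before lowering.

```bash
python3 - <<'E'
from h import *
p=cv2.imread('pics/w6.png'); T=np.load('T6.npy'); g=cv2.GaussianBlur(cv2.cvtColor(p,cv2.COLOR_BGR2GRAY),(3,1),0).astype(float); gy=np.diff(g,axis=0)
def edge(r0,r1,c0,c1,sgn,z):
    cs=np.arange(c0,c1); rs=r0+0.5+np.array([(sgn*gy[r0:r1,c]).argmax() for c in cs])
    Q=(onplane('wrist',np.c_[cs,rs],z,T)-T[:3,3])@T[:3,:3]; k=np.polyfit(Q[:,1],Q[:,0],1); res=Q[:,0]-np.polyval(k,Q[:,1]); ok=abs(res)<1.5; k=np.polyfit(Q[ok,1],Q[ok,0],1)
    print(np.degrees(np.arctan(k[0])).round(2),k[1].round(1),ok.sum(),len(cs),rs.min(),rs.max())
edge(166,178,240,276,-1,50) # lip lower edge
edge(157,167,195,322,1,50)  # lip upper edge (plate back)
edge(286,300,212,302,-1,T[2,3]+45.6) # blank straight edge, top border
edge(214,228,245,270,1,T[2,3]+45.6)
hsv=cv2.cvtColor(p,cv2.COLOR_BGR2HSV)
E
```

```text
0.02 30.6 36 36 171.5 171.5
-0.35 37.4 127 127 159.5 161.5
0.04 -17.5 90 90 291.5 291.5
-2.7 17.7 25 25 225.5 227.5
```

Emit:
jog_arm(
  rows=[
    [[0,0,20],[0,0,0]],
    [[0,0,38],[0,0,0]],
    [[0,0,47],[0,0,0]],
    [[0,0,51],[0,0,0]],
    [[0,0,52],[0,0,0]],
    [[0,0,52],[0,0,0]],
    [[0,0,52],[0,0,0]],
  ],
)

```text
time: 8.2
tool_pos: [561.1, 134.4, 11.9]
tcp_rot: [179.9, -0.0, 83.8]
ft_force: [0.8, -0.6, -0.0]
finger_gap: 49.3
grip_force: 73.1
```

Emit:
jog_arm(
  rows=[
    [[0,0,1],[0,0,0]],
    [[0,0,1],[0,0,0]],
    [[0,0,1],[0,0,0]],
  ],
)

```text
time: 8.5
tool_pos: [560.4, 134.4, 10.1]
tcp_rot: [180.0, -0.0, 83.8]
ft_force: [-0.0, 0.3, -0.4]
finger_gap: 49.5
grip_force: 73.1
```

Emit:
jog_arm(
  rows=[
    [[0,0,1],[0,0,0]],
    [[0,0,1],[0,0,0]],
    [[0,0,1],[0,0,0]],
  ],
)

```text
time: 8.8
tool_pos: [560.2, 134.3, 8.8]
tcp_rot: [-180.0, 0.0, 83.8]
ft_force: [-0.3, -0.2, -0.7]
finger_gap: 49.3
grip_force: 73.1
```

Emit:
jog_arm(
  rows=[
    [[0,0,0.7],[0,0,0]],
    [[0,0,0.7],[0,0,0]],
    [[0,0,0.7],[0,0,0]],
  ],
)

```text
time: 9.1
tool_pos: [560.4, 134.4, 8.4]
tcp_rot: [180.0, -0.0, 83.8]
ft_force: [-0.8, -0.2, 2.1]
finger_gap: 49.7
grip_force: 73.3
```

Touching the packing at the predicted height (2 N). Now I'll slide towards the fixed jaw.

Emit:
jog_arm(
  rows=[
    [[-1.5,0,0],[0,0,0]],
    [[-3,0,0],[0,0,0]],
    [[-4,0,0],[0,0,0]],
    [[-4,0,0],[0,0,0]],
    [[-4,0,0],[0,0,0]],
  ],
)

```text
time: 9.6
tool_pos: [560.1, 130.2, 8.4]
tcp_rot: [180.0, 0.0, 83.8]
ft_force: [0.2, 0.0, 2.5]
finger_gap: 49.8
grip_force: 73.3
```

Emit:
jog_arm(
  rows=[
    [[-0.4,0,0],[0,0,0]],
    [[-0.8,0,0],[0,0,0]],
    [[-0.8,0,0],[0,0,0]],
  ],
)

```text
time: 9.9
tool_pos: [560.0, 129.7, 8.4]
tcp_rot: [180.0, -0.0, 83.8]
ft_force: [0.7, 2.4, 2.2]
finger_gap: 49.9
grip_force: 73.4
```

Emit:
jog_arm(
  rows=[
    [[-0.3,0,0],[0,0,0]],
    [[-0.3,0,0],[0,0,0]],
    [[-0.3,0,0],[0,0,0]],
  ],
)

```text
time: 10.2
tool_pos: [559.9, 129.4, 8.4]
tcp_rot: [180.0, -0.0, 83.8]
ft_force: [0.3, 2.0, 3.1]
finger_gap: 49.6
grip_force: 73.5
```

Emit:
jog_arm(
  rows=[
    [[-0.3,0,0],[0,0,0]],
    [[-0.3,0,0],[0,0,0]],
    [[-0.3,0,0],[0,0,0]],
  ],
)

```text
time: 10.5
tool_pos: [559.9, 129.1, 8.3]
tcp_rot: [180.0, -0.0, 83.8]
ft_force: [0.5, 2.6, 5.0]
finger_gap: 49.7
grip_force: 73.6
```

Emit:
jog_arm(
  rows=[
    [[-0.4,0,-0.2],[0,0,0]],
    [[-0.4,0,-0.2],[0,0,0]],
    [[-0.4,0,-0.2],[0,0,0]],
  ],
)

```text
time: 10.8
tool_pos: [559.7, 128.4, 8.4]
tcp_rot: [-180.0, 0.0, 83.8]
ft_force: [0.1, 1.1, 3.3]
finger_gap: 49.5
grip_force: 73.5
```

Emit:
jog_arm(
  rows=[
    [[-0.4,0,0],[0,0,0]],
    [[-0.4,0,0],[0,0,0]],
    [[-0.4,0,0],[0,0,0]],
  ],
)

```text
time: 11.1
tool_pos: [559.6, 128.1, 8.4]
tcp_rot: [-180.0, 0.0, 83.8]
ft_force: [0.2, 1.2, 2.6]
finger_gap: 49.7
grip_force: 73.5
```

Emit:
jog_arm(
  rows=[
    [[-0.4,0,0],[0,0,0]],
    [[-0.4,0,0],[0,0,0]],
    [[-0.4,0,0],[0,0,0]],
  ],
)

```text
time: 11.4
tool_pos: [559.6, 127.8, 8.4]
tcp_rot: [-180.0, 0.0, 83.8]
ft_force: [-0.5, 1.4, 3.0]
finger_gap: 49.2
grip_force: 73.5
```

Emit:
jog_arm(
  rows=[
    [[-0.4,0,0],[0,0,0]],
    [[-0.4,0,0],[0,0,0]],
    [[-0.4,0,0],[0,0,0]],
  ],
)

```text
time: 11.7
tool_pos: [559.5, 127.4, 8.4]
tcp_rot: [-180.0, 0.0, 83.8]
ft_force: [-0.1, 1.9, 3.4]
finger_gap: 49.6
grip_force: 73.4
```

Emit:
jog_arm(
  rows=[
    [[-0.3,0,0],[0,0,0]],
    [[-0.3,0,0],[0,0,0]],
    [[-0.3,0,0],[0,0,0]],
  ],
)

```text
time: 12.0
tool_pos: [559.5, 127.3, 8.4]
tcp_rot: [-180.0, -0.0, 83.8]
ft_force: [-0.3, 3.5, 2.2]
finger_gap: 49.5
grip_force: 73.4
```

Emit:
jog_arm(
  rows=[
    [[-0.3,0,0],[0,0,0]],
    [[-0.3,0,0],[0,0,0]],
    [[-0.3,0,0],[0,0,0]],
  ],
)

```text
time: 12.3
tool_pos: [559.5, 127.2, 8.4]
tcp_rot: [180.0, -0.0, 83.8]
ft_force: [1.4, 4.3, 1.7]
finger_gap: 49.4
grip_force: 73.3
```

Emit:
jog_arm(
  rows=[
    [[-0.3,0,0],[0,0,0]],
    [[-0.3,0,0],[0,0,0]],
    [[-0.3,0,0],[0,0,0]],
  ],
)

```text
time: 12.6
tool_pos: [559.5, 127.3, 8.4]
tcp_rot: [180.0, -0.1, 83.8]
ft_force: [0.7, 5.7, 1.0]
finger_gap: 49.7
grip_force: 73.3
```

Emit:
jog_arm(
  rows=[
    [[-0.3,0,0.1],[0,0,0]],
    [[-0.3,0,0.2],[0,0,0]],
    [[-0.3,0,0.2],[0,0,0]],
    [[-0.3,0,0.2],[0,0,0]],
  ],
)

```text
time: 13.0
tool_pos: [559.5, 127.3, 8.4]
tcp_rot: [180.0, -0.1, 83.8]
ft_force: [0.1, 6.9, 2.0]
finger_gap: 49.4
grip_force: 73.4
```

Emit:
jog_arm(
  rows=[
    [[-0.3,0,0],[0,0,0]],
    [[-0.3,0,0],[0,0,0]],
    [[-0.3,0,0],[0,0,0]],
    [[-0.3,0,0],[0,0,0]],
  ],
)

```text
time: 13.4
tool_pos: [559.5, 127.3, 8.4]
tcp_rot: [180.0, -0.1, 83.8]
ft_force: [0.8, 7.5, 2.5]
finger_gap: 49.4
grip_force: 73.4
```

Emit:
jog_arm(
  rows=[
    [[-0.4,0,0],[0,0,0]],
    [[-0.4,0,0],[0,0,0]],
    [[-0.4,0,0],[0,0,0]],
    [[-0.4,0,0],[0,0,0]],
    [[-0.4,0,0],[0,0,0]],
  ],
)

```text
time: 13.9
tool_pos: [559.5, 127.3, 8.4]
tcp_rot: [180.0, -0.1, 83.8]
ft_force: [-0.2, 10.9, 0.9]
finger_gap: 49.6
grip_force: 73.4
```

```bash
python3 - <<'E'
from h import *
F=[]
for i in range(6): p,d=r.snapshot('wrist'); s=r.sense(); F.append(s['ft_force'])
cv2.imwrite('pics/w7.png',p); print(np.mean(F,0),np.std(F,0),s['tool_pos'],s['tcp_rot'],s['grip_force'])
E
```

```text
[ 0.27943581 10.24839207  2.44750445] [0.19366656 0.43858106 0.30563377] [559.50051924 127.24401691   8.40944097] [ 1.79983433e+02 -1.37025394e-01  8.38398994e+01] 73.35159301757812
```

View pics/w7.png

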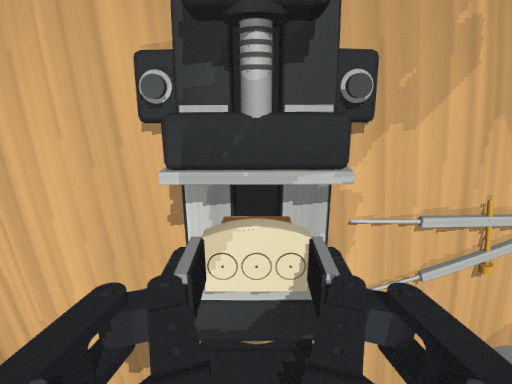

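The blank lies flat on the packing, midway along the jaws. Its sawn edge is against the fixed jaw (rows 291-299), clear of the moving jaw (row 185), and the push is steady at 10.2 ± 0.4 N. Handing in.

```bash
python3 -c "
from bench import r
print(r.hand_in())"
```

```text
the job is handed in; nothing more can be done
None
```

Handed in with the arm still gripping the blank and pushing it against the fixed jaw at about 10 N, flat on the packing and midway along the jaws; the fingertips proved to be about 36 mm short of the stated TCP, so I worked from their measured position.

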